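# Set and lock the stop of a cutting guide

## Robot

A 7-joint arm with a two-finger parallel gripper is mounted at the origin on the work surface; the furniture and walls round the work are solid. World frame = base frame: x ahead of the robot, y to its left, z up, the work surface at z = 0. Lengths are in m, angles in rad, forces in N, time in s.
With the tool pointing down it reaches from about 0.425 to 0.875 m from the base axis. Payload 4.7 kg.
Tool frame: the origin (TCP) lies on the mounting face of the last link; the fingertips stand 182 mm ahead of it and the grasp point (between the pads) lies 164 mm ahead of it; z points along the fingers, y is the line along which they close (so a half turn about z gives the same grasp; the last joint's range is limited). The gripper opens to 87 mm and grips with 3 to 60 N. Pads are 19 mm wide; open, the fingers measure 117 mm over their backs; the gripper's body (75 mm by 190 mm) begins 51 mm behind the grasp point.
Start: joints at [-1.278, 0.321, -0.07, 1.45, 0.023, 1.371, -0.057], TCP at [0.179, 0.625, 0.405] pointing down, gripper open.
Joint ranges: [-2.86, 2.86], [-0.3, 2.09], [-1.38, 1.24], [0.06, 2.45], [-1.56, 4.7], [0.09, 2.05], [-2.69, 2.69]. Speed limits (rad/s): [2.57, 2.57, 3.14, 3.14, 3.14, 3.14, 3.14].

## Interface

Orientations are given as [roll, pitch, yaw] about the fixed x, y, z axes, in that order (R = Rz(yaw) Ry(pitch) Rx(roll)).
In Python, from bench import * gives the robot as it stands.
- The arm moves only by the tool send_rows, never from a script. Its argument "series" is a list of rows, each an object with "fingers": the opening, from 0 (shut) to 1 (fully open); "linear": the shift along the tool's x, y, z in mm, a list of three; "spin": the turn about the tool's z in degrees. In form: [{"fingers": fingers, "linear": [tx, ty, tz], "spin": spin}, ...]. A call has 1 to 20 rows; each row shifts and turns the commanded pose from where the row before left it, along the tool's axes as they then stand; what a row does not reach is not made up. A row lasts 1/12 s, in which the tool goes at most 41.7 mm and 7.16 degrees, less where a joint would pass 70% of its speed; a pose out of reach is approached as far as the arm can. A call is refused whole if a number of a shift passes 41.7 or a number of a turn 7.16, either way. A call with a gripper value outside its range is refused whole. The fingers move at their own pace and stop on an object; "force" is the grip in N (left out, the last holds). Time passes only in rows, so rows that do not move let the fingers close. It gives the time, the measured TCP pose, the force, the opening and the grip force at its end, in the units of the state.
- observe(): the state, without advancing time (a new reading comes with each control period).
- camera(name): name is "side" or "top" or "wrist"; returns a dict with "pixels" (400x640x3 uint8, blue, green, red), "z_map" (400x640 float32, m along the optical axis (not along the pixel's ray), 0 where there is no reading), "fx", "fy", "cx", "cy" (pixels), "T" (4x4, takes a point from camera to world coordinates); the wrist camera has in their place "hand_eye" (4x4, takes a point from camera to tool coordinates, whose origin is the TCP and whose axes are the flange's). Camera axes: x right, y up, looking along -z (the intrinsics and any distortion apply to the point x, -y, -z); pixel columns grow to the right and rows downward; lengths in m; the calibration is good to about 2 mm. A picture is of the moment at which its call begins: read the wrist's pose just before it.
- close_job(): hands the job in; it is judged then, once.
The state is a dict: "clock": time; "qpos": joint angles; "dq": joint speeds; "tau": joint torques, N m; "position": TCP position; "orientation": TCP orientation; "wrist_force": force on the tool from outside, world axes, zero at the start; "torque": the same for the moment, N m; "grip_width": opening from 0.0 (shut) to 1.0 (fully open); "finger_force": force on a finger pad.
Only numpy, scipy, OpenCV 4.12 (cv2) and the standard library are available. Lean on these libraries where they do the work, as an engineer would, in place of code of your own. Each camera call takes 0.05 s, during which the arm holds its last target. There are 200 camera calls.

## Task

Set up the cutting guide: with closed fingertips push the sliding wooden stop along by its low rear edge until its upright white food plate's outer face, which leads, is level with the red marker clip on the board's far edge. Then tighten the wing nut on the stop fully, clockwise seen from above, until it comes up against its end, by stroking its wings round with the closed fingertips, one wing at a time. Pinch nothing and do not press down on the wings, keep your fingers from pressing on the white food plate, leave the jars and shaker beside the guide alone, and finish clear with the stop still at the marker.

Things in the scene. Friction and masses are not known exactly. Their poses are not given: they have to be found in the camera images.
- guide: cutting guide, fixed: wood board 200 mm (its x) by 400 mm (its y), top 22 mm above its origin (centre of its underside, on the work surface). Its x points away from the robot, its y to the left (turned by up to 0.2 rad). Four steel knife posts, 10 mm thick, stand 45 mm above the board at its right end (guide x -85 and 85, y -165 and -181 mm).
- stop (a joint): travel of the sliding stop along the guide's -y (to the right), 0 to 0.16 m; starts at 0 to 0.025. At 0 the nut's axis is at guide x = 0, y = 100 mm. Dry friction about 9 N plus drag 25 N per m/s; it stays where it is left (tightening the nut does not change this).
- stop_rear (a point): middle of the low rear (left) edge face of the stop's wooden base, 32.5 mm above the work surface; push here to the right. The base is 150 mm (guide x) by 103 mm (guide y), from 23.5 to 41.5 mm above the work surface; this face is 57 mm left of the nut's axis, the plate's outer face 46 mm right of it
- stop_edge (a point): far end of the outer (right, leading) face of the stop's white food plate, at the base's top height, 75 mm from the guide's middle line; this face is brought level with the marker (same guide y)
- food_plate: upright white plate on the stop's right edge: 150 mm (guide x) by 10 mm (guide y), its top 87.5 mm above the work surface; its inner face is 36 mm right of the nut's axis, so no finger can pass round the nut on that side. Origin at its middle (41 mm right of the nut's axis), on the board top. Not to be pressed on
- marker: red plastic clip on the far edge of the board, fixed; origin at the end of its 2 mm wide pointer, on the board top, 78 mm from the guide's middle line; pointer along the guide's x, axes like the guide's. It rises 6 mm above the board
- wing_nut (a joint): wing nut angle, grows as it turns clockwise seen from above (tightens); starts at 0 to 1.6 rad, comes up hard against its end, tight, at 5.5 rad, where the red wing points along the guide's +x. The red wing points 5.5 minus this angle anticlockwise from the guide's x. Friction 0.035 N m (about 1.3 N at a wing); stays where it is left, does not rise or sink
- nut_top (a point): on the nut's axis, top of its hub, 56.5 mm above the work surface (hub radius 10.5 mm; washer below it 13 mm; a stud of radius 4 mm rises through it to 79.5 mm). Two upright wings half a turn apart, one red, one steel, 6 mm thick, reach 32 mm from the axis; from 19 to 32 mm out they stand from 50.5 to 75.5 mm above the work surface, nearer in only to 61.5 mm
- red_tip (a point): outer end of the red wing, 32 mm from the nut's axis, at its top height, 75.5 mm above the work surface
- nut_side_a: one broad side of the wing nut: the halves of hub and wings, 3 mm of each wing's 6 mm, that lie anticlockwise of the red wing (and clockwise of the steel one) seen from above. A push on the red wing here tightens. Origin on the nut's axis, 44.5 mm above the work surface, x along the red wing, y out of this side
- nut_side_b: the other broad side of the wing nut, likewise; same origin and axes. A push on the steel wing here tightens. Fingers that load both sides at once are pinching the nut or pressing down on it
- honey_jar: honey jar with a red lid, 58 mm wide, 86 mm high, loose; origin under its centre
- salt_shaker: salt shaker, white with a grey top, 44 mm wide, 90 mm high, loose; origin under its centre
- spice_jar: spice jar with a green lid, 42 mm wide, 99 mm high, loose; origin under its centre

How it is judged:
On the way, in this order (a step that is already met when the one before it is completed fails the run):
1. the stop's plate is level with the marker while the nut is still loose (y of stop_edge in the frame of marker between -0.006 and 0.006 m and value of joint wing_nut below 2.6 rad), for 0.2 s.
2. the wing nut is tight and the stop still at the marker (y of stop_edge in the frame of marker between -0.006 and 0.006 m and value of joint wing_nut above 5.3 rad), for 0.2 s.
At the end, for the whole second after the job is handed in: the outer face of the stop's white plate is within 6 mm of the marker along the guide, the wing nut is within 0.2 rad of its tight end, and the honey jar, salt shaker and spice jar are within 20 mm of where they stood (all of step 2 and distance of each of honey_jar, salt_shaker, spice_jar from where it was at the start of the episode below 0.02 m); the robot touches nothing.
It fails at once if the wing nut is pinched or pressed down on: both broad sides of the nut feel more than 2 N from the fingers at once (contact force between the fingers and nut_side_a above 2 N and contact force between the fingers and nut_side_b above 2 N).
It fails at once if the fingers press on the white food plate with more than 3 N (contact force between the fingers and food_plate above 3 N).
It fails at once if the honey jar, salt shaker or spice jar is moved by more than 20 mm or lifted (distance of any of honey_jar, salt_shaker, spice_jar from where it was at the start of the episode above 0.02 m).
It also fails if it takes over 64 s, if anything falls off the work surface, if the arm or the gripper's body presses on something with over 40 N, if the wrist force passes 120 N, or if a joint passes its speed limit or range.

## Working session

There is one attempt and no reset: what is moved stays moved. The work goes in short steps, Python scripts to look and compute and a tool call to move; the robot and the scene stay as the last step left them, time stands still between calls to the robot, and variables do not carry over. Pictures are saved under pics/ and viewed, at most 10 in all, crops included, and the job is handed in when it is done.

Besides the shell and the picture viewer there is one more tool, called after "Call:" in YAML: its name, and indented under it one key for each argument. send_rows: Moves the arm, as the interface text tells. Its arguments: {"type":"object","properties":{"series":{"type":"array"},"force":{"type":"number"}},"required":["series"]}

```bash
mkdir -p pics; ls; cat > h.py <<'E'
from bench import *
import numpy as np, cv2
def w(c,u,v,z=None):
    "world point of pixel; on plane z if given, else by z_map"
    T=c["T"]; r=np.array([(u-c["cx"])/c["fx"],-(v-c["cy"])/c["fy"],-1.])
    if z is None: return (T@np.append(r*c["z_map"][int(v),int(u)],1))[:3]
    d=T[:3,:3]@r; o=T[:3,3]; return o+d*(z-o[2])/d[2]
E
python3 - <<'E'
from h import *
s=observe();print(s)
for n in("top","side"):
    c=camera(n);print(n,{k:c[k] for k in c if k not in("pixels","z_map")})
    cv2.imwrite(f"pics/{n}0.png",c["pixels"]); np.savez(f"{n}0.npz",**c)
E
```

```text
pics
{'clock': 0.0, 'qpos': array([-1.27789516,  0.32183921, -0.07005259,  1.45165776,  0.02262767,
        1.37075608, -0.05692059]), 'dq': array([ 9.38129304e-05, -6.72680127e-04,  7.37181362e-04, -5.26846636e-04,
        2.45657313e-04, -1.03679632e-03, -6.94055424e-04]), 'tau': array([ 7.67241709e-04, -4.91303480e+01, -4.03702743e-01, -3.12533391e+01,
       -6.41333009e-02,  4.36990173e-02,  1.80750803e-04]), 'position': array([0.17888263, 0.62470269, 0.40365905]), 'orientation': array([-3.13972311e+00,  1.32319306e-04,  2.86277624e+00]), 'wrist_force': array([-0.24214122, -0.07176893, -0.15186398]), 'torque': array([-0.03924454,  0.04975496, -0.02435554]), 'finger_force': 0.0, 'grip_width': 0.998585658120899}
top {'fx': 468.4692680888094, 'fy': 468.4692680888094, 'cx': 313.29660295933724, 'cy': 203.0661194990497, 'T': array([[-0.0261116 ,  0.99372457, -0.10876421,  0.38661332],
       [-0.99956346, -0.02745856, -0.01090471, -0.09260559],
       [-0.01382279,  0.10843199,  0.99400776,  1.37393477],
       [ 0.        ,  0.        ,  0.        ,  1.        ]])}
side {'fx': 382.0672416879113, 'fy': 382.0672416879113, 'cx': 317.578004704922, 'cy': 198.02110152855442, 'T': array([[-0.98779771,  0.11172643, -0.10850297,  0.40919449],
       [-0.15546567, -0.66585581,  0.729703  ,  0.56977414],
       [ 0.00927977,  0.73766744,  0.67510047,  0.69909935],
       [ 0.        ,  0.        ,  0.        ,  1.        ]])}
```

View pics/top0.png

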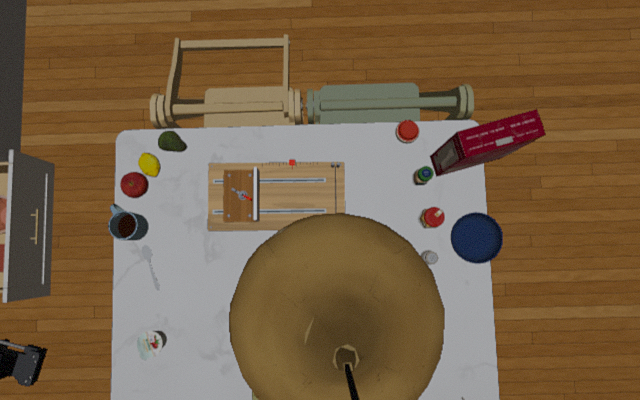

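View pics/side0.png

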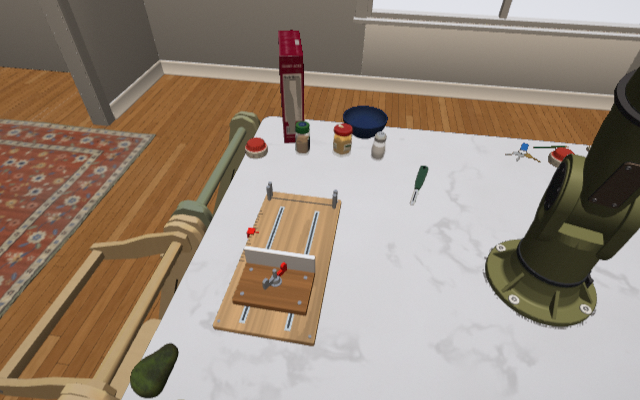

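The top view shows the guide at u 208–345, v 162–231, with the stop at about u 225–260, the nut near (240,194) and the marker near (292,163). I'll enlarge both views.

```bash
python3 - <<'E'
import cv2
a=cv2.imread("pics/top0.png")[150:240,200:350];cv2.imwrite("pics/top1.png",cv2.resize(a,None,fx=5.2,fy=5.2,interpolation=cv2.INTER_CUBIC))
a=cv2.imread("pics/side0.png")[220:320,225:345];cv2.imwrite("pics/side1.png",cv2.resize(a,None,fx=6,fy=6,interpolation=cv2.INTER_CUBIC))
E
```

```text
(no output)
```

View pics/top1.png

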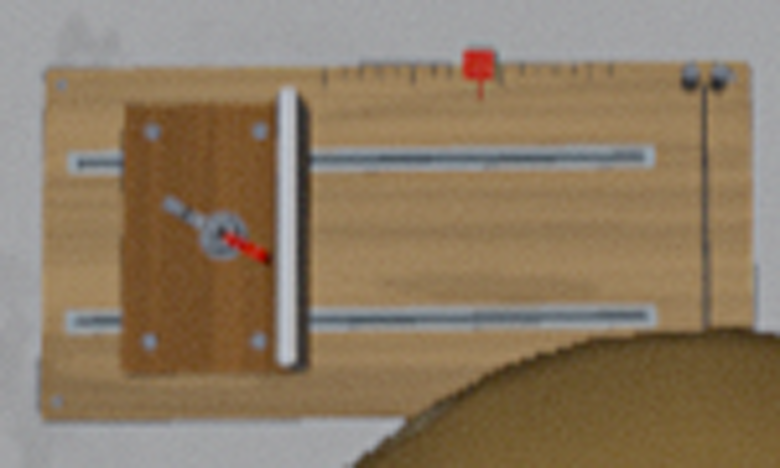

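View pics/side1.png

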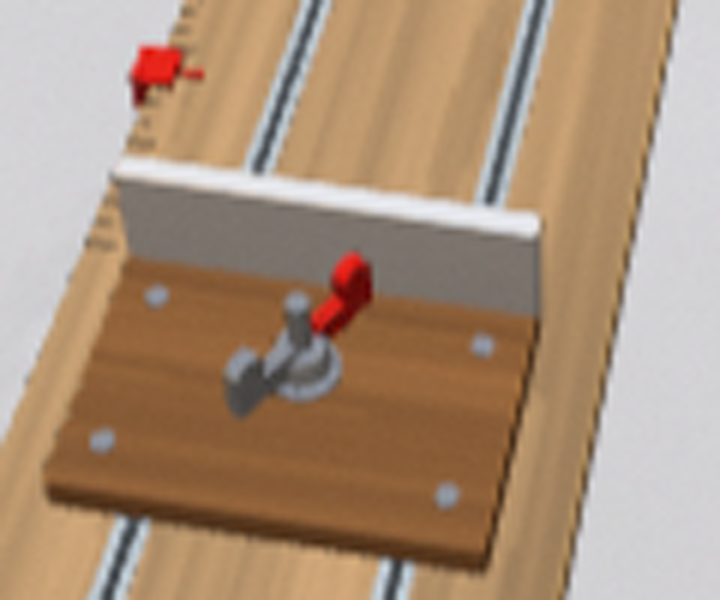

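The enlarged top crop shows board corners at (45,70), (752,64) and (40,418), the pointer end at (480,98), the base's rear corners at (124,104) and (122,374), the hub at (222,236) and the red tip at (268,261). Red points right and toward the robot. I'll now convert these to world coordinates.

```bash
cat >> h.py <<'E'
E
python3 - <<'E'
from h import *
np.set_printoptions(precision=4,suppress=True)
for n,f in(("top",5.2),):
    c=dict(np.load("top0.npz"))
    P=lambda p,q,z:w(c,200+(p+.5)/f-.5,150+(q+.5)/f-.5,z)
    TL,TR,BL=P(45,70,.022),P(752,64,.022),P(40,418,.022)
    print(TL,TR,BL,np.linalg.norm(TL-TR),np.linalg.norm(TL-BL))
    d=TL-TR; d2=TL-BL; yaw=np.arctan2(-d[0],d[1]); yaw2=np.arctan2(d2[1],d2[0]); print("yaw",yaw,yaw2)
    C=(TR+BL)/2; y=yaw
    R=np.array([[np.cos(y),-np.sin(y)],[np.sin(y),np.cos(y)]])
    G=lambda p:R.T@(p[:2]-C[:2])
    print("C",C)
    for k,a in dict(mark=(480,98,.024),rearT=(124,104,.0415),rearB=(122,374,.0415),hub=(222,236,.0565),stud=(222,230,.0795),red=(268,261,.0755),steel=(168,200,.0755),platetopR=(300,90,.0875),platetopRb=(298,368,.0875),slot=(652,156,.022)).items():
        p=P(*a);print(k,p,"guide",G(p)*1000)
    s=dict(np.load("side0.npz"))
    for k,a in dict(mark=(203,75,.024),rearL=(46,486,.0415),rearR=(487,560,.0415),plL=(118,163,.0875),plR=(540,218,.0875),stud=(297,298,.0795),red=(352,256,.0755),steel=(240,352,.0755)).items():
        p=w(s,225+(a[0]+.5)/6-.5,220+(a[1]+.5)/6-.5,a[2]);print("side",k,p,"guide",G(p)*1000)
    for k,(u,v,z) in dict(honey=(433,215,.086),salt=(430,257,.09),spice=(424,174,.099)).items(): print(k,w(c,u,v,z))
E
```

```text
[0.6613 0.2279 0.022 ] [ 0.6533 -0.1715  0.022 ] [0.4647 0.231  0.022 ] 0.3994004410092203 0.19668712571070399
yaw -0.020239741773237157 -0.015918219001736126
C [0.559  0.0298 0.022 ]
mark [ 0.6379 -0.0179  0.024 ] guide [ 79.8452 -46.0775]
rearT [0.6369 0.1792 0.0415] guide [ 74.8942 150.9961]
rearB [0.4865 0.1811 0.0415] guide [-75.5037 149.8452]
hub [0.5594 0.1229 0.0565] guide [-1.4256 93.1044]
stud [0.5597 0.1191 0.0795] guide [-1.1192 89.3164]
red [0.5427 0.0951 0.0755] guide [-17.5909  65.0184]
steel [0.5773 0.1488 0.0755] guide [ 15.9411 119.346 ]
platetopR [0.6332 0.0751 0.0875] guide [73.2686 46.8368]
platetopRb [0.4837 0.0781 0.0875] guide [-76.2146  46.8359]
slot [ 0.6025 -0.1137  0.022 ] guide [  46.3921 -142.5215]
side mark [ 0.6379 -0.018   0.024 ] guide [ 79.8997 -46.1478]
side rearL [0.6339 0.1819 0.0415] guide [ 71.8768 153.5986]
side rearR [0.4865 0.1852 0.0415] guide [-75.5986 153.9704]
side plL [0.6344 0.0819 0.0875] guide [74.3134 53.6895]
side plR [0.4864 0.082  0.0875] guide [-73.6376  50.7805]
side stud [0.5616 0.1221 0.0795] guide [ 0.7412 92.388 ]
side red [0.5483 0.0991 0.0755] guide [-12.0513  69.0793]
side steel [0.5758 0.1434 0.0755] guide [ 14.4927 113.9896]
honey [ 0.4855 -0.4065  0.086 ]
salt [ 0.3712 -0.3913  0.09  ]
spice [ 0.598  -0.3848  0.099 ]
```

```bash
cat >> h.py <<'E'
GC=np.array([.559,.030]); GY=-.0185
def g2w(x,y):
    c,s=np.cos(GY),np.sin(GY); return GC+np.array([c*x-s*y,s*x+c*y])/1000
def where():
    s=observe(); p=s["position"]; y=s["orientation"][2]; c,q=np.cos(GY),np.sin(GY); d=(p[:2]-GC)*1000
    print("t",round(s["clock"],2),"guide",np.round([c*d[0]+q*d[1],-q*d[0]+c*d[1]],1),"tipz",round(p[2]*1000-182,1),"yaw_g",round(np.degrees(y-GY),1),"rp",np.round(s["orientation"][:2],3),"F",np.round(s["wrist_force"],1),"q",np.round(s["qpos"],2),"w",round(s["grip_width"],2))
    return s
def go(x,y,z,yaw_g):
    "tool-axis shift (mm) and spin (deg) to guide x,y, tip height z, guide yaw"
    s=where(); o=s["orientation"][2]; d=np.append(g2w(x,y),(z+182)/1000)-s["position"]; d*=1000
    sh=[d[0]*np.cos(o)+d[1]*np.sin(o), d[0]*np.sin(o)-d[1]*np.cos(o), -d[2]]
    print("shift",np.round(sh,1),"spin",round(np.degrees(o-GY)-yaw_g,1))
E
python3 - <<'E'
from h import *
c=dict(np.load("top0.npz"))
for p in((337,250),(337,320),(345,358)): print(w(c,*p))
go(0,185,80,90)
E
```

```text
[ 0.3905475  -0.11102393  0.87228149]
[ 0.32971849 -0.10588527  0.960464  ]
[ 0.31160254 -0.10873426  1.02509187]
t 0.1 guide [-391.1  587.6] tipz 221.8 yaw_g 165.1 rp [-3.14  0.  ] F [1.  0.5 0.1] q [-1.28  0.32 -0.07  1.45  0.02  1.37 -0.06] w 1.0
shift [-481.5 -288.4  141.8] spin 75.1
```

Call:
send_rows:
  series:
    - {"fingers": 0, "linear": [-13, -8, 0], "spin": 2}
    - {"fingers": 0, "linear": [-26, -17, 0], "spin": 0}
    - {"fingers": 0, "linear": [-26, -17, 0], "spin": 0}
    - {"fingers": 0, "linear": [-26, -17, 0], "spin": 0}
    - {"fingers": 0, "linear": [-26, -17, 0], "spin": 0}
    - {"fingers": 0, "linear": [-26, -17, 0], "spin": 0}
    - {"fingers": 0, "linear": [-26, -17, 0], "spin": 0}
    - {"fingers": 0, "linear": [-26, -17, 0], "spin": 0}
    - {"fingers": 0, "linear": [-26, -17, 0], "spin": 0}
    - {"fingers": 0, "linear": [-26, -17, 0], "spin": 0}
    - {"fingers": 0, "linear": [-26, -17, 0], "spin": 0}
    - {"fingers": 0, "linear": [-26, -17, 0], "spin": 0}
    - {"fingers": 0, "linear": [-26, -17, 0], "spin": 0}
    - {"fingers": 0, "linear": [-26, -17, 0], "spin": 0}
    - {"fingers": 0, "linear": [-26, -17, 0], "spin": 0}
    - {"fingers": 0, "linear": [-26, -17, 0], "spin": 0}
    - {"fingers": 0, "linear": [-26, -17, 0], "spin": 0}
    - {"fingers": 0, "linear": [-26, -17, 0], "spin": 0}
    - {"fingers": 0, "linear": [0, 0, 0], "spin": 0}
    - {"fingers": 0, "linear": [0, 0, 0], "spin": 0}
  force: 10

```text
clock: 1.77
position: [0.5214, 0.1989, 0.4046]
orientation: [-3.141, -0.0, 2.821]
wrist_force: [-0.3, 0.6, -0.3]
grip_width: 0.005
finger_force: 0.0
```

Call:
send_rows:
  series:
    - {"fingers": 0, "linear": [0, 0, 0], "spin": 6}
    - {"fingers": 0, "linear": [0, 0, 0], "spin": 6}
    - {"fingers": 0, "linear": [0, 0, 0], "spin": 6}
    - {"fingers": 0, "linear": [0, 0, 0], "spin": 6}
    - {"fingers": 0, "linear": [0, 0, 0], "spin": 6}
    - {"fingers": 0, "linear": [0, 0, 0], "spin": 6}
    - {"fingers": 0, "linear": [0, 0, 0], "spin": 6}
    - {"fingers": 0, "linear": [0, 0, 0], "spin": 6}
    - {"fingers": 0, "linear": [0, 0, 0], "spin": 6}
    - {"fingers": 0, "linear": [0, 0, 0], "spin": 6}
    - {"fingers": 0, "linear": [0, 0, 0], "spin": 6}
    - {"fingers": 0, "linear": [0, 0, 0], "spin": 6}
    - {"fingers": 0, "linear": [0, 0, 0], "spin": 1}
    - {"fingers": 0, "linear": [0, 0, 0], "spin": 0}
    - {"fingers": 0, "linear": [0, 0, 0], "spin": 0}

```text
clock: 3.02
position: [0.52, 0.2028, 0.4047]
orientation: [-3.141, -0.0, 1.557]
wrist_force: [0.2, -0.4, 0.4]
grip_width: 0.005
finger_force: 0.0
```

```bash
python3 - <<'E'
from h import *
go(0,185,80,90)
c=camera("wrist"); np.savez("w0.npz",**c); print(c["hand_eye"],c["fx"]); cv2.imwrite("pics/w0.png",c["pixels"])
E
```

```text
t 3.02 guide [-42.2 172. ] tipz 222.7 yaw_g 90.3 rp [-3.141 -0.   ] F [ 0.2 -0.4  0.4] q [-0.78  0.13  0.4   1.7  -0.05  1.33 -0.39] w 0.0
shift [ 12.8  42.3 142.7] spin 0.3
[[ 8.21410202e-05  9.55214927e-01  2.95912885e-01  8.25485343e-02]
 [ 9.99999719e-01  1.42077337e-04 -7.36214613e-04 -6.23017313e-05]
 [-7.45285703e-04  2.95912862e-01 -9.55214647e-01  2.06442755e-02]
 [ 0.00000000e+00  0.00000000e+00  0.00000000e+00  1.00000000e+00]] 293.0497527294284
```

View pics/w0.png

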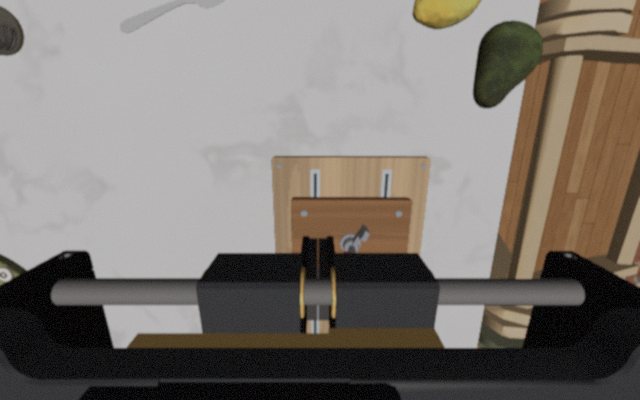

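The wrist view shows the board's left edge at v≈157 (u 273–430) and the base's rear edge at v≈198 (u 292–411). The steel wing is near (363,236) and the stud near (350,243). I'll check these against the earlier measurements.

```bash
cat >> h.py <<'E'
from scipy.spatial.transform import Rotation as Ro
def wristT(c,s):
    T=np.eye(4);T[:3,:3]=Ro.from_euler("xyz",s["orientation"]).as_matrix();T[:3,3]=s["position"]; c["T"]=T@c["hand_eye"]; return c
def gd(p):
    c,q=np.cos(GY),np.sin(GY); d=(p[:2]-GC)*1000; return np.round([c*d[0]+q*d[1],-q*d[0]+c*d[1]],1)
E
python3 - <<'E'
from h import *
c=wristT(dict(np.load("w0.npz")),observe())
for k,a in dict(bl=(273,156,.022),br=(430,156,.022),rl=(292,198,.0415),rr=(411,198,.0415),stud=(349,242,.0565),steel=(365,229,.0755)).items(): print(k,gd(w(c,*a)))
E
```

```text
bl [-96.9 203.1]
br [ 96.6 203.8]
rl [-72.9 154.9]
rr [ 72.  155.5]
stud [ -3.2 103.7]
steel [ 12.1 128.6]
```

Call:
send_rows:
  series:
    - {"fingers": 0, "linear": [4, 6, 14], "spin": 0}
    - {"fingers": 0, "linear": [4, 6, 20], "spin": 0}
    - {"fingers": 0, "linear": [3, 6, 20], "spin": 0}
    - {"fingers": 0, "linear": [2, 6, 20], "spin": 0}
    - {"fingers": 0, "linear": [0, 6, 20], "spin": 0}
    - {"fingers": 0, "linear": [0, 6, 20], "spin": 0}
    - {"fingers": 0, "linear": [0, 6, 20], "spin": 0}
    - {"fingers": 0, "linear": [0, 0, 9], "spin": 0}
    - {"fingers": 0, "linear": [0, 0, 0], "spin": 0}
    - {"fingers": 0, "linear": [0, 0, 0], "spin": 0}

```text
clock: 3.9
position: [0.5624, 0.2147, 0.2618]
orientation: [-3.141, 0.0, 1.554]
wrist_force: [0.8, 0.3, 0.2]
grip_width: 0.007
finger_force: 0.0
```

```bash
python3 - <<'E'
from h import *
go(0,170,30,90)
E
```

```text
t 3.9 guide [  0.  184.8] tipz 79.8 yaw_g 90.1 rp [-3.141  0.   ] F [0.8 0.3 0.2] q [-0.73  0.34  0.39  1.75 -0.14  1.08 -0.31] w 0.01
shift [-14.8  -0.   49.8] spin 0.1
```

Call:
send_rows:
  series:
    - {"fingers": 0, "linear": [-5, 0, 15], "spin": 0}
    - {"fingers": 0, "linear": [-5, 0, 15], "spin": 0}
    - {"fingers": 0, "linear": [0, 0, 12], "spin": 0}
    - {"fingers": 0, "linear": [0, 0, 8], "spin": 0}
    - {"fingers": 0, "linear": [0, 0, 0], "spin": 0}
    - {"fingers": 0, "linear": [0, 0, 0], "spin": 0}

```text
clock: 4.4
position: [0.5625, 0.2052, 0.2121]
orientation: [3.141, -0.0, 1.554]
wrist_force: [0.5, -0.0, 0.3]
grip_width: 0.005
finger_force: 0.0
```

Call:
send_rows:
  series:
    - {"fingers": 0, "linear": [-3, 0, 0], "spin": 0}
    - {"fingers": 0, "linear": [-3, 0, 0], "spin": 0}
    - {"fingers": 0, "linear": [-3, 0, 0], "spin": 0}
    - {"fingers": 0, "linear": [-3, 0, 0], "spin": 0}
    - {"fingers": 0, "linear": [-3, 0, 0], "spin": 0}
    - {"fingers": 0, "linear": [-3, 0, 0], "spin": 0}
    - {"fingers": 0, "linear": [-3, 0, 0], "spin": 0}

```text
clock: 4.98
position: [0.5622, 0.1878, 0.2125]
orientation: [3.139, -0.007, 1.556]
wrist_force: [1.3, 10.2, -1.9]
grip_width: -0.0
finger_force: 4.9
```

```bash
python3 - <<'E'
from h import *
go(0,70,30,90)
E
```

```text
t 4.98 guide [  0.2 157.8] tipz 30.5 yaw_g 90.2 rp [ 3.139 -0.007] F [ 1.3 10.2 -1.9] q [-0.69  0.38  0.39  1.81 -0.18  0.97 -0.24] w -0.0
shift [-87.8  -0.6   0.5] spin 0.2
```

Call:
send_rows:
  series:
    - {"fingers": 0, "linear": [-5, 0, 0], "spin": 0}
    - {"fingers": 0, "linear": [-5, 0, 0], "spin": 0}
    - {"fingers": 0, "linear": [-5, 0, 0], "spin": 0}
    - {"fingers": 0, "linear": [-5, 0, 0], "spin": 0}
    - {"fingers": 0, "linear": [-5, 0, 0], "spin": 0}
    - {"fingers": 0, "linear": [-5, 0, 0], "spin": 0}
    - {"fingers": 0, "linear": [-5, 0, 0], "spin": 0}
    - {"fingers": 0, "linear": [-5, 0, 0], "spin": 0}
    - {"fingers": 0, "linear": [-5, 0, 0], "spin": 0}
    - {"fingers": 0, "linear": [-5, 0, 0], "spin": 0}
    - {"fingers": 0, "linear": [-5, 0, 0], "spin": 0}
    - {"fingers": 0, "linear": [-5, 0, 0], "spin": 0}
    - {"fingers": 0, "linear": [-5, 0, 0], "spin": 0}
    - {"fingers": 0, "linear": [-5, 0, 0], "spin": 0}
    - {"fingers": 0, "linear": [-4, 0, 0], "spin": 0}
    - {"fingers": 0, "linear": [-3, 0, 0], "spin": 0}
    - {"fingers": 0, "linear": [-2, 0, 0], "spin": 0}
    - {"fingers": 0, "linear": [0, 0, 0], "spin": 0}

```text
clock: 6.48
position: [0.5609, 0.1081, 0.2125]
orientation: [3.14, -0.006, 1.556]
wrist_force: [0.3, 8.2, -0.8]
grip_width: 0.013
finger_force: 4.0
```

```bash
python3 - <<'E'
from h import *
go(0,66.5,30,90)
ims=[]
for n in("side","top"):
    c=camera(n); np.savez(f"{n}1.npz",**c); ims.append(c["pixels"])
a=cv2.resize(ims[0][190:290,230:350],None,fx=5,fy=5,interpolation=2); b=cv2.resize(ims[1][150:250,210:270+90],None,fx=4,fy=4,interpolation=2)
o=np.zeros((900,600,3),np.uint8)
cv2.imwrite("pics/side2.png",a); cv2.imwrite("pics/top2.png",b)
E
```

```text
t 6.48 guide [ 0.5 78.1] tipz 30.5 yaw_g 90.2 rp [ 3.14  -0.006] F [ 0.3  8.2 -0.8] q [-0.59  0.34  0.42  1.87 -0.17  0.96 -0.11] w 0.01
shift [-11.6  -0.5   0.5] spin 0.2
```

View pics/side2.png

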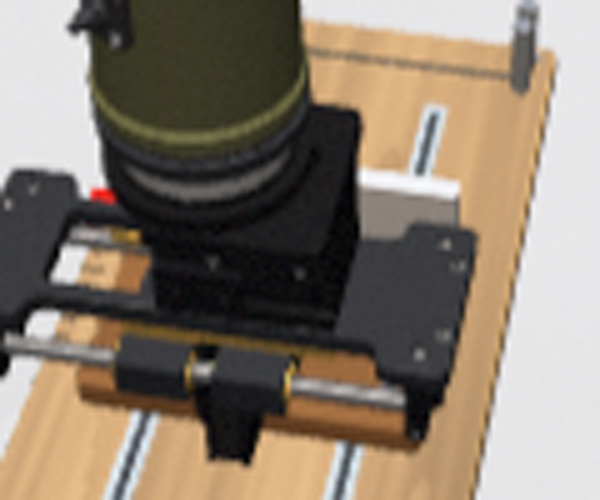

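Call:
send_rows:
  series:
    - {"fingers": 0, "linear": [-3, 0, 0], "spin": 0}
    - {"fingers": 0, "linear": [-3, 0, 0], "spin": 0}
    - {"fingers": 0, "linear": [-2, 0, 0], "spin": 0}
    - {"fingers": 0, "linear": [-2, 0, 0], "spin": 0}
    - {"fingers": 0, "linear": [0, 0, 0], "spin": 0}
    - {"fingers": 0, "linear": [0, 0, 0], "spin": 0}

```text
clock: 7.08
position: [0.5608, 0.0983, 0.2124]
orientation: [3.14, -0.006, 1.556]
wrist_force: [-0.6, 8.5, -0.1]
grip_width: 0.007
finger_force: 4.1
```

Call:
send_rows:
  series:
    - {"fingers": 0, "linear": [8, 0, 0], "spin": 0}
    - {"fingers": 0, "linear": [15, 0, 0], "spin": 0}
    - {"fingers": 0, "linear": [15, 0, -15], "spin": 0}
    - {"fingers": 0, "linear": [15, 0, -25], "spin": 0}
    - {"fingers": 0, "linear": [15, 0, -25], "spin": 0}
    - {"fingers": 0, "linear": [20, 0, -25], "spin": 0}
    - {"fingers": 0, "linear": [25, 0, -15], "spin": 0}
    - {"fingers": 0, "linear": [25, 0, 0], "spin": 0}
    - {"fingers": 0, "linear": [20, 0, 0], "spin": 0}
    - {"fingers": 0, "linear": [0, 0, 0], "spin": 0}
    - {"fingers": 0, "linear": [0, 0, 0], "spin": 0}
    - {"fingers": 0, "linear": [0, 0, 0], "spin": 0}

```text
clock: 8.08
position: [0.5635, 0.2513, 0.3165]
orientation: [-3.141, 0.002, 1.553]
wrist_force: [0.5, -0.6, 0.1]
grip_width: 0.007
finger_force: 0.0
```

```bash
python3 - <<'E'
from h import *
where()
c=camera("top"); np.savez("top3.npz",**c)
a=cv2.resize(c["pixels"][150:240,210:360],None,fx=5,fy=5,interpolation=2)
cv2.imwrite("pics/top3.png",a)
c=camera("side"); np.savez("side3.npz",**c)
cv2.imwrite("pics/side3.png",cv2.resize(c["pixels"][190:290,230:350],None,fx=6,fy=6,interpolation=2))
E
```

```text
t 8.08 guide [  0.4 221.3] tipz 134.5 yaw_g 90.0 rp [-3.141e+00  2.000e-03] F [ 0.5 -0.6  0.1] q [-0.77  0.32  0.38  1.66 -0.12  1.19 -0.39] w 0.01
```

View pics/top3.png

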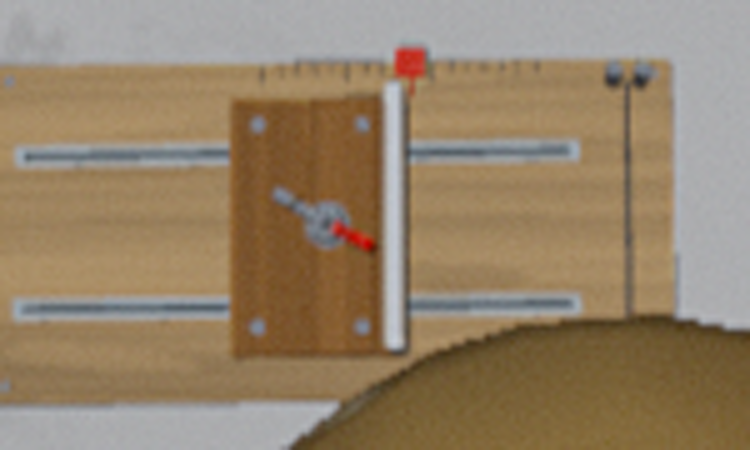

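The top crop shows the pointer end at (411,94), the plate top's right edge at x≈404–406, the base's rear edge at x≈232, the stud at (327,222), the red tip at (374,246) and the steel tip at (277,193).

```bash
python3 - <<'E'
from h import *
c=dict(np.load("top3.npz")); f=5
P=lambda p,q,z:gd(w(c,210+(p+.5)/f-.5,150+(q+.5)/f-.5,z))
for k,a in dict(mark=(411,93,.024),rT=(232,102,.0415),rB=(233,355,.0415),plT=(404,85,.0875),plB=(405,350,.0875),washer=(327,226,.0445),stud=(327,222,.0795),red=(374,246,.0755),steel=(277,193,.0755)).items(): print(k,P(*a))
# automated subpixel: rows through plate / marker
g=c["pixels"].astype(int)
print("marker row",[(u,g[168,u].tolist()) for u in range(289,296)])
print("plate rows",[(u,g[190:215,u].mean(0).round().tolist()) for u in range(284,296)])
print("rear",[(u,g[185:205,u].mean(0).round().tolist()) for u in range(253,260)])
E
```

```text
mark [ 80.5 -46.1]
rT [73.  56.3]
rB [-73.4  54.9]
plT [ 73.2 -46. ]
plB [-74.8 -46.2]
washer [-0.1  1. ]
stud [-2.3 -2.3]
red [-15.6 -28.3]
steel [14.8 26.1]
marker row [(289, [194, 185, 180]), (290, [123, 130, 137]), (291, [77, 103, 139]), (292, [58, 89, 152]), (293, [97, 134, 159]), (294, [93, 130, 157]), (295, [94, 132, 155])]
plate rows [(284, [36.0, 74.0, 118.0]), (285, [40.0, 78.0, 115.0]), (286, [96.0, 116.0, 137.0]), (287, [173.0, 177.0, 178.0]), (288, [203.0, 195.0, 190.0]), (289, [194.0, 188.0, 185.0]), (290, [134.0, 140.0, 146.0]), (291, [72.0, 87.0, 99.0]), (292, [100.0, 130.0, 152.0]), (293, [103.0, 134.0, 155.0]), (294, [102.0, 132.0, 153.0]), (295, [102.0, 133.0, 153.0])]
rear [(253, [97.0, 134.0, 161.0]), (254, [99.0, 136.0, 162.0]), (255, [92.0, 130.0, 160.0]), (256, [55.0, 101.0, 143.0]), (257, [45.0, 87.0, 128.0]), (258, [44.0, 83.0, 121.0]), (259, [44.0, 82.0, 120.0])]
```

Call:
send_rows:
  series:
    - {"fingers": 0, "linear": [0, 0, 0], "spin": -5}
    - {"fingers": 0, "linear": [0, 0, 0], "spin": -7}
    - {"fingers": 0, "linear": [0, 0, 0], "spin": -7}
    - {"fingers": 0, "linear": [0, 0, 0], "spin": -7}
    - {"fingers": 0, "linear": [0, 0, 0], "spin": -7}
    - {"fingers": 0, "linear": [0, 0, 0], "spin": -7}
    - {"fingers": 0, "linear": [0, 0, 0], "spin": -7}
    - {"fingers": 0, "linear": [0, 0, 0], "spin": -7}
    - {"fingers": 0, "linear": [0, 0, 0], "spin": -7}
    - {"fingers": 0, "linear": [0, 0, 0], "spin": -7}
    - {"fingers": 0, "linear": [0, 0, 0], "spin": -7}
    - {"fingers": 0, "linear": [0, 0, 0], "spin": -7}
    - {"fingers": 0, "linear": [0, 0, 0], "spin": -3}
    - {"fingers": 0, "linear": [0, 0, 0], "spin": 0}
    - {"fingers": 0, "linear": [0, 0, 0], "spin": 0}

```text
clock: 9.43
position: [0.5636, 0.2513, 0.3168]
orientation: [-3.141, 0.0, 3.034]
wrist_force: [-0.3, -0.4, -0.3]
grip_width: 0.006
finger_force: 0.0
```

Call:
send_rows:
  series:
    - {"fingers": 0, "linear": [-1, -10, 0], "spin": 0}
    - {"fingers": 0, "linear": [-1, -20, 0], "spin": 0}
    - {"fingers": 0, "linear": [-1, -30, 0], "spin": 0}
    - {"fingers": 0, "linear": [-1, -30, 0], "spin": 0}
    - {"fingers": 0, "linear": [-1, -30, 0], "spin": 0}
    - {"fingers": 0, "linear": [-1, -30, 0], "spin": 0}
    - {"fingers": 0, "linear": [0, -20, 0], "spin": 0}
    - {"fingers": 0, "linear": [0, -10, 0], "spin": 0}
    - {"fingers": 0, "linear": [0, -10, 0], "spin": 0}
    - {"fingers": 0, "linear": [0, 0, 14], "spin": 0}
    - {"fingers": 0, "linear": [0, 0, 0], "spin": 0}
    - {"fingers": 0, "linear": [0, 0, 0], "spin": 0}

```text
clock: 10.43
position: [0.5491, 0.064, 0.3021]
orientation: [3.142, -0.002, 3.039]
wrist_force: [-0.0, 1.0, 0.8]
grip_width: 0.003
finger_force: 0.0
```

```bash
python3 - <<'E'
from h import *
go(-10.3,31,56,175)
E
```

```text
t 10.43 guide [-10.5  33.8] tipz 120.1 yaw_g 175.2 rp [ 3.142e+00 -2.000e-03] F [-0.   1.   0.8] q [-0.41  0.19  0.27  1.83 -0.06  1.13  1.35] w 0.0
shift [-0.4 -2.8 64.1] spin 0.2
```

Call:
send_rows:
  series:
    - {"fingers": 0, "linear": [0, -1.4, 10], "spin": 0}
    - {"fingers": 0, "linear": [0, -1.4, 15], "spin": 0}
    - {"fingers": 0, "linear": [0, 0, 15], "spin": 0}
    - {"fingers": 0, "linear": [0, 0, 12], "spin": 0}
    - {"fingers": 0, "linear": [0, 0, 8], "spin": 0}
    - {"fingers": 0, "linear": [0, 0, 4], "spin": 0}
    - {"fingers": 0, "linear": [0, 0, 0], "spin": 0}
    - {"fingers": 0, "linear": [0, 0, 0], "spin": 0}

```text
clock: 11.1
position: [0.5495, 0.0604, 0.239]
orientation: [3.141, 0.0, 3.038]
wrist_force: [0.5, -0.3, 1.2]
grip_width: 0.006
finger_force: 0.0
```

Call:
send_rows:
  series:
    - {"fingers": 0, "linear": [-2.66, 0.98, 0], "spin": 5}
    - {"fingers": 0, "linear": [-2.66, 0.98, 0], "spin": 5}
    - {"fingers": 0, "linear": [-2.66, 0.98, 0], "spin": 5}
    - {"fingers": 0, "linear": [-2.66, 0.98, 0], "spin": 5}
    - {"fingers": 0, "linear": [-2.66, 0.98, 0], "spin": 5}
    - {"fingers": 0, "linear": [-2.66, 0.98, 0], "spin": 5}
    - {"fingers": 0, "linear": [-2.66, 0.98, 0], "spin": 5}
    - {"fingers": 0, "linear": [-2.66, 0.98, 0], "spin": 5}
    - {"fingers": 0, "linear": [-2.66, 0.98, 0], "spin": 5}
    - {"fingers": 0, "linear": [-2.66, 0.98, 0], "spin": 5}

```text
clock: 11.93
position: [0.5764, 0.0569, 0.2395]
orientation: [3.141, -0.001, 2.161]
wrist_force: [-2.9, 1.4, -0.1]
grip_width: 0.004
finger_force: 0.9
```

```bash
cat >> h.py <<'E'
def wing(r=30,t=12.5,phi=None,n=(-.5,0)):
    "go to wing-frame pose phi (deg), tip 56"
    a=np.radians(phi); go(n[0]+r*np.cos(a)-t*np.sin(a), n[1]+r*np.sin(a)+t*np.cos(a),56,phi+90)
E
python3 - <<'E'
from h import *
wing(phi=35)
E
```

```text
t 11.93 guide [16.9 27.2] tipz 57.5 yaw_g 124.9 rp [ 3.141e+00 -1.000e-03] F [-2.9  1.4 -0.1] q [-0.48  0.32  0.4   1.83 -0.15  1.02  0.56] w 0.0
shift [0.2 0.2 1.5] spin -0.1
```

Call:
send_rows:
  series:
    - {"fingers": 0, "linear": [-2.66, 0.98, 0], "spin": 5}
    - {"fingers": 0, "linear": [-2.66, 0.98, 0], "spin": 5}
    - {"fingers": 0, "linear": [-2.66, 0.98, 0], "spin": 5}
    - {"fingers": 0, "linear": [-2.66, 0.98, 0], "spin": 5}
    - {"fingers": 0, "linear": [-2.66, 0.98, 0], "spin": 5}
    - {"fingers": 0, "linear": [-2.66, 0.98, 0], "spin": 5}
    - {"fingers": 0, "linear": [-2.66, 0.98, 0], "spin": 5}
    - {"fingers": 0, "linear": [-2.66, 0.98, 0], "spin": 5}
    - {"fingers": 0, "linear": [-2.66, 0.98, 0], "spin": 5}
    - {"fingers": 0, "linear": [-2.66, 0.98, 0], "spin": 5}

```text
clock: 12.77
position: [0.5911, 0.034, 0.2396]
orientation: [3.141, -0.002, 1.289]
wrist_force: [-1.3, 1.2, -0.8]
grip_width: 0.006
finger_force: 0.8
```

```bash
python3 - <<'E'
from h import *
wing(phi=-15)
E
```

```text
t 12.77 guide [32.1  4.6] tipz 57.6 yaw_g 74.9 rp [ 3.141e+00 -2.000e-03] F [-1.3  1.2 -0.8] q [-0.56  0.37  0.55  1.8  -0.22  1.03 -0.21] w 0.01
shift [-0.4 -0.2  1.6] spin -0.1
```

Call:
send_rows:
  series:
    - {"fingers": 0, "linear": [-2.66, 0.98, 0], "spin": 5}
    - {"fingers": 0, "linear": [-2.66, 0.98, 0], "spin": 5}
    - {"fingers": 0, "linear": [-2.66, 0.98, 0], "spin": 5}
    - {"fingers": 0, "linear": [-2.66, 0.98, 0], "spin": 5}
    - {"fingers": 0, "linear": [0, 0, 0], "spin": 0}

```text
clock: 13.18
position: [0.5906, 0.0221, 0.2397]
orientation: [3.141, -0.002, 0.941]
wrist_force: [-0.7, 1.9, -0.1]
grip_width: 0.002
finger_force: 0.6
```

```bash
python3 - <<'E'
from h import *
wing(phi=-35)
E
```

```text
t 13.18 guide [31.8 -7.3] tipz 57.7 yaw_g 55.0 rp [ 3.141e+00 -2.000e-03] F [-0.7  1.9 -0.1] q [-0.6   0.38  0.62  1.81 -0.25  1.04 -0.51] w 0.0
shift [-0.  -0.6  1.7] spin -0.0
```

Call:
send_rows:
  series:
    - {"fingers": 0, "linear": [4, 0, 0], "spin": 0}
    - {"fingers": 0, "linear": [5, 0, 0], "spin": 0}
    - {"fingers": 0, "linear": [0, 0, -12], "spin": 0}
    - {"fingers": 0, "linear": [0, 0, -20], "spin": 0}
    - {"fingers": 0, "linear": [0, 0, -20], "spin": 0}
    - {"fingers": 0, "linear": [0, 0, -12], "spin": 0}
    - {"fingers": 0, "linear": [0, 0, 0], "spin": -7}
    - {"fingers": 0, "linear": [0, 0, 0], "spin": -7}
    - {"fingers": 0, "linear": [0, 0, 0], "spin": -7}
    - {"fingers": 0, "linear": [0, 0, 0], "spin": -7}
    - {"fingers": 0, "linear": [0, 0, 0], "spin": -7}
    - {"fingers": 0, "linear": [0, 0, 0], "spin": -7}
    - {"fingers": 0, "linear": [0, 0, 0], "spin": -7}
    - {"fingers": 0, "linear": [0, 0, 0], "spin": -7}
    - {"fingers": 0, "linear": [0, 0, 0], "spin": -7}
    - {"fingers": 0, "linear": [0, 0, 0], "spin": -7}
    - {"fingers": 0, "linear": [0, 0, 0], "spin": -7}
    - {"fingers": 0, "linear": [0, 0, 0], "spin": -7}
    - {"fingers": 0, "linear": [0, 0, 0], "spin": -7}
    - {"fingers": 0, "linear": [0, 0, 0], "spin": -7}

```text
clock: 14.85
position: [0.5956, 0.0289, 0.3034]
orientation: [3.141, 0.001, 2.66]
wrist_force: [-0.2, 0.5, 1.3]
grip_width: 0.005
finger_force: 0.0
```

Call:
send_rows:
  series:
    - {"fingers": 0, "linear": [0, 0, 0], "spin": -7}
    - {"fingers": 0, "linear": [0, 0, 0], "spin": -7}
    - {"fingers": 0, "linear": [0, 0, 0], "spin": -7}
    - {"fingers": 0, "linear": [0, 0, 0], "spin": -7}
    - {"fingers": 0, "linear": [0, 0, 0], "spin": -7}
    - {"fingers": 0, "linear": [0, 0, 0], "spin": -7}
    - {"fingers": 0, "linear": [0, 0, 0], "spin": -7}
    - {"fingers": 0, "linear": [0, 0, 0], "spin": -7}
    - {"fingers": 0, "linear": [0, 0, 0], "spin": -7}
    - {"fingers": 0, "linear": [0, 0, 0], "spin": -7}
    - {"fingers": 0, "linear": [0, 0, 0], "spin": -7}
    - {"fingers": 0, "linear": [0, 0, 0], "spin": -5}
    - {"fingers": 0, "linear": [0, 0, 0], "spin": 0}
    - {"fingers": 0, "linear": [0, 0, 0], "spin": 0}

```text
clock: 16.02
position: [0.5956, 0.0288, 0.3033]
orientation: [-3.141, 0.0, -2.201]
wrist_force: [0.6, -0.4, 0.5]
grip_width: 0.004
finger_force: 0.0
```

```bash
python3 - <<'E'
from h import *
wing(t=22,phi=145)
c=camera("wrist"); c=wristT(c,observe()); np.savez("w2.npz",**c); cv2.imwrite("pics/w2.png",c["pixels"])
E
```

```text
t 16.02 guide [36.6 -0.5] tipz 121.3 yaw_g -125.1 rp [-3.141  0.   ] F [ 0.6 -0.4  0.5] q [-0.26  0.28  0.2   1.72 -0.06  1.15  2.46] w 0.0
shift [42.9 60.7 65.3] spin -360.1
```

View pics/w2.png

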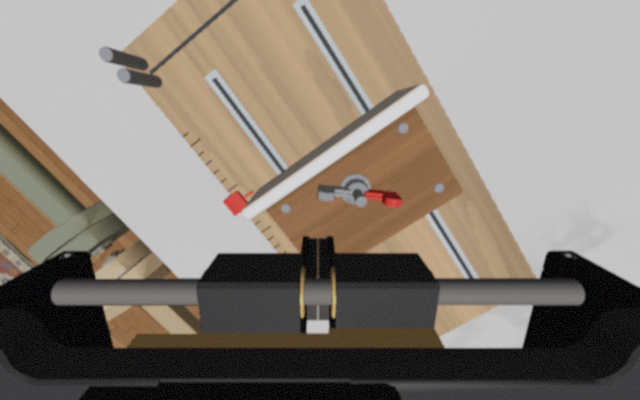

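The wrist view shows the red tip at (400,199), the steel tip at (320,192) and the plate's far end beside the marker pointer. I'll check the wing angle before going in.

```bash
python3 - <<'E'
from h import *
c=dict(np.load("w2.npz"))
a=gd(w(c,400,199,.0755));b=gd(w(c,320,192,.0755));d=a-b
print(a,b,(a+b)/2,np.linalg.norm(d),np.degrees(np.arctan2(d[1],d[0])))
E
```

```text
[-24.9  18.3] [ 20.3 -19.9] [-2.3 -0.8] 59.18006421084723 139.79775308549316
```

Call:
send_rows:
  series:
    - {"fingers": 0, "linear": [5, 8, 0], "spin": 0}
    - {"fingers": 0, "linear": [10, 14, 0], "spin": 0}
    - {"fingers": 0, "linear": [10, 14, 0], "spin": 0}
    - {"fingers": 0, "linear": [10, 14, 0], "spin": 0}
    - {"fingers": 0, "linear": [8, 11, 0], "spin": 0}
    - {"fingers": 0, "linear": [0, 0, 0], "spin": 0}
    - {"fingers": 0, "linear": [0, 0, 0], "spin": 0}

```text
clock: 16.65
position: [0.5204, 0.0301, 0.3031]
orientation: [-3.141, 0.001, -2.199]
wrist_force: [0.0, 0.5, 0.0]
grip_width: 0.005
finger_force: 0.0
```

```bash
python3 - <<'E'
from h import *
wing(t=22,phi=145)
E
```

```text
t 16.65 guide [-38.6  -0.6] tipz 121.1 yaw_g -124.9 rp [-3.141e+00  1.000e-03] F [0.  0.5 0. ] q [-0.28  0.12  0.19  1.9  -0.03  1.12  2.43] w 0.01
shift [-0.4 -0.9 65.1] spin -359.9
```

Call:
send_rows:
  series:
    - {"fingers": 0, "linear": [0, 0, 10], "spin": 0}
    - {"fingers": 0, "linear": [0, 0, 15], "spin": 0}
    - {"fingers": 0, "linear": [0, 0, 15], "spin": 0}
    - {"fingers": 0, "linear": [0, 0, 12], "spin": 0}
    - {"fingers": 0, "linear": [0, 0, 8], "spin": 0}
    - {"fingers": 0, "linear": [0, 0, 4], "spin": 0}
    - {"fingers": 0, "linear": [0, 0, 0], "spin": 0}
    - {"fingers": 0, "linear": [-3, 0, 0], "spin": 0}
    - {"fingers": 0, "linear": [-3.5, 0, 0], "spin": 0}
    - {"fingers": 0, "linear": [-3, 0, 0], "spin": 0}
    - {"fingers": 0, "linear": [0, 0, 0], "spin": 0}

```text
clock: 17.57
position: [0.5272, 0.0385, 0.2395]
orientation: [-3.14, 0.001, -2.198]
wrist_force: [0.2, 0.3, -0.8]
grip_width: 0.002
finger_force: 0.0
```

Call:
send_rows:
  series:
    - {"fingers": 0, "linear": [-2.66, 0.98, 0], "spin": 5}
    - {"fingers": 0, "linear": [-2.66, 0.98, 0], "spin": 5}
    - {"fingers": 0, "linear": [-2.66, 0.98, 0], "spin": 5}
    - {"fingers": 0, "linear": [-2.66, 0.98, 0], "spin": 5}
    - {"fingers": 0, "linear": [-2.66, 0.98, 0], "spin": 5}
    - {"fingers": 0, "linear": [-2.66, 0.98, 0], "spin": 5}
    - {"fingers": 0, "linear": [-2.66, 0.98, 0], "spin": 5}
    - {"fingers": 0, "linear": [-2.66, 0.98, 0], "spin": 5}
    - {"fingers": 0, "linear": [-2.66, 0.98, 0], "spin": 5}
    - {"fingers": 0, "linear": [-2.66, 0.98, 0], "spin": 5}

```text
clock: 18.4
position: [0.5433, 0.0595, 0.2391]
orientation: [3.141, -0.001, -3.075]
wrist_force: [-2.3, 0.2, 1.8]
grip_width: 0.001
finger_force: 0.9
```

```bash
python3 - <<'E'
from h import *
wing(phi=95)
E
```

```text
t 18.4 guide [-16.3  29.2] tipz 57.1 yaw_g -175.1 rp [ 3.141e+00 -1.000e-03] F [-2.3  0.2  1.8] q [-0.4   0.25  0.27  1.9  -0.08  1.    1.54] w 0.0
shift [-0.7 -0.4  1.1] spin -360.1
```

Contact is good, so I'll continue from 95° down to 10°.

Call:
send_rows:
  series:
    - {"fingers": 0, "linear": [-2.66, 0.98, 0], "spin": 5}
    - {"fingers": 0, "linear": [-2.66, 0.98, 0], "spin": 5}
    - {"fingers": 0, "linear": [-2.66, 0.98, 0], "spin": 5}
    - {"fingers": 0, "linear": [-2.66, 0.98, 0], "spin": 5}
    - {"fingers": 0, "linear": [-2.66, 0.98, 0], "spin": 5}
    - {"fingers": 0, "linear": [-2.66, 0.98, 0], "spin": 5}
    - {"fingers": 0, "linear": [-2.66, 0.98, 0], "spin": 5}
    - {"fingers": 0, "linear": [-2.66, 0.98, 0], "spin": 5}
    - {"fingers": 0, "linear": [-2.66, 0.98, 0], "spin": 5}
    - {"fingers": 0, "linear": [-2.66, 0.98, 0], "spin": 5}
    - {"fingers": 0, "linear": [-2.66, 0.98, 0], "spin": 5}
    - {"fingers": 0, "linear": [-2.66, 0.98, 0], "spin": 5}
    - {"fingers": 0, "linear": [-2.66, 0.98, 0], "spin": 5}
    - {"fingers": 0, "linear": [-2.66, 0.98, 0], "spin": 5}
    - {"fingers": 0, "linear": [-2.66, 0.98, 0], "spin": 5}
    - {"fingers": 0, "linear": [-2.66, 0.98, 0], "spin": 5}
    - {"fingers": 0, "linear": [-2.66, 0.98, 0], "spin": 5}

```text
clock: 19.82
position: [0.5856, 0.0483, 0.2391]
orientation: [-3.141, -0.002, 1.725]
wrist_force: [-2.0, 1.3, 1.8]
grip_width: 0.008
finger_force: 0.9
```

```bash
python3 - <<'E'
from h import *
wing(phi=10)
E
```

```text
t 19.82 guide [26.3 18.8] tipz 57.1 yaw_g 99.9 rp [-3.141e+00 -2.000e-03] F [-2.   1.3  1.8] q [-0.54  0.35  0.5   1.81 -0.19  1.03  0.18] w 0.01
shift [-1.3  0.4  1.1] spin -0.1
```

Call:
send_rows:
  series:
    - {"fingers": 0, "linear": [-1.6, 0.6, 0], "spin": 3}
    - {"fingers": 0, "linear": [-1.6, 0.6, 0], "spin": 3}
    - {"fingers": 0, "linear": [-1.06, 0.4, 0], "spin": 2}
    - {"fingers": 0, "linear": [-1.06, 0.4, 0], "spin": 2}
    - {"fingers": 0, "linear": [0, 0, 0], "spin": 0}
    - {"fingers": 0, "linear": [0, 0, 0], "spin": 0}

```text
clock: 20.32
position: [0.588, 0.0443, 0.2391]
orientation: [-3.141, -0.003, 1.556]
wrist_force: [-2.2, 6.0, 0.9]
grip_width: 0.006
finger_force: 2.6
```

```bash
python3 - <<'E'
from h import *
wing(phi=0)
E
```

```text
t 20.32 guide [28.8 14.8] tipz 57.1 yaw_g 90.2 rp [-3.141e+00 -3.000e-03] F [-2.2  6.   0.9] q [-0.56  0.36  0.53  1.81 -0.21  1.03  0.03] w 0.01
shift [-2.3  0.7  1.1] spin 0.2
```

Force has risen to 6 N, so the nut is against its end. I'll back off and check.

Call:
send_rows:
  series:
    - {"fingers": 0, "linear": [4, 0, 0], "spin": 0}
    - {"fingers": 0, "linear": [6, 0, 0], "spin": 0}
    - {"fingers": 0, "linear": [0, 0, -12], "spin": 0}
    - {"fingers": 0, "linear": [0, 0, -20], "spin": 0}
    - {"fingers": 0, "linear": [0, 0, -20], "spin": 0}
    - {"fingers": 0, "linear": [0, 0, -20], "spin": 0}
    - {"fingers": 0, "linear": [25, 0, -10], "spin": 0}
    - {"fingers": 0, "linear": [35, 0, 0], "spin": 0}
    - {"fingers": 0, "linear": [35, 0, 0], "spin": 0}
    - {"fingers": 0, "linear": [35, 0, 0], "spin": 0}
    - {"fingers": 0, "linear": [35, 0, 0], "spin": 0}
    - {"fingers": 0, "linear": [25, 0, 0], "spin": 0}
    - {"fingers": 0, "linear": [10, 0, 0], "spin": 0}
    - {"fingers": 0, "linear": [0, 0, 0], "spin": 0}
    - {"fingers": 0, "linear": [0, 0, 0], "spin": 0}
    - {"fingers": 0, "linear": [0, 0, 0], "spin": 0}

```text
clock: 21.65
position: [0.5925, 0.2493, 0.3212]
orientation: [3.141, 0.002, 1.55]
wrist_force: [0.2, -0.5, 0.1]
grip_width: 0.005
finger_force: 0.0
```

```bash
python3 - <<'E'
from h import *
where()
c=camera("top"); np.savez("top4.npz",**c)
cv2.imwrite("pics/top4.png",cv2.resize(c["pixels"][150:240,210:360],None,fx=5,fy=5,interpolation=2))
E
```

```text
t 21.65 guide [ 29.4 219.9] tipz 139.2 yaw_g 89.9 rp [3.141e+00 2.000e-03] F [ 0.2 -0.5  0.1] q [-0.8   0.38  0.45  1.59 -0.17  1.21 -0.33] w 0.01
```

View pics/top4.png

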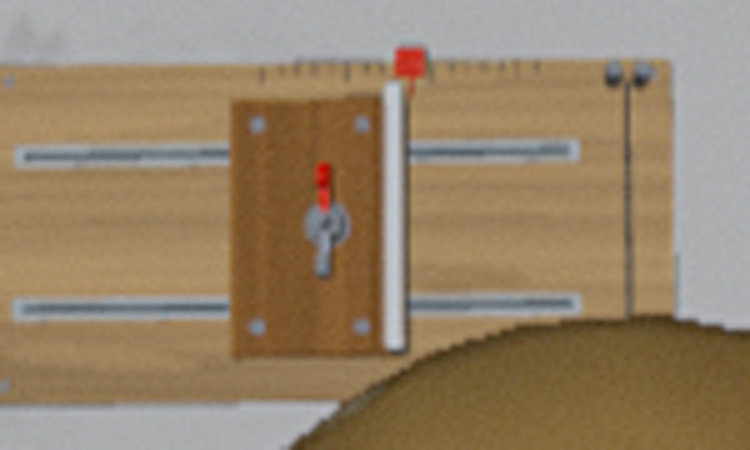

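The red wing (tip at (323,165)) points straight along the guide's +x, parallel to the plate. The rear edge is unchanged at x≈232 and the plate is still at the marker. Handing in.

```bash
python3 -c "
from h import *
print(close_job())"
```

```text
the job is handed in; nothing more can be done
None
```

The stop's plate is level with the marker to within about 1–2 mm by measurement, the wing nut is tightened to its end with the red wing along the guide's +x, and the arm is clear at about 22 s of the 64 s allowed. The job is handed in, but no verdict came back.

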